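Hold the drawer torch at a slant on the watch

ROBOT

A 6-joint arm with a two-finger parallel gripper is mounted at the origin on the work surface. World frame = base frame: x ahead of the robot, y to its left, z up, the work surface at z = 0. Lengths are in mm, angles in rad, forces in N, time in s.
With the tool pointing down it reaches from about 350 to 875 mm from the base axis. Payload 4.2 kg.
Tool frame: the origin (TCP) lies midway between the tips of the shut fingers; the grasp point (between the pads) lies 19 mm behind it; z points along the fingers, y is the line along which they close (so a half turn about z gives the same grasp; the last joint's range is limited). The gripper opens to 85 mm and grips with 20 to 120 N. Pads are 22 mm wide; open, the fingers measure 114 mm over their backs; the gripper's body (76 mm by 85 mm) begins 54 mm behind the grasp point. The pads swing forward as they close: fully open they stand 13 mm farther back than shut.
Start: joints at [-1.025, 0.385, 0.008, 0, -1.194, -0.259], TCP at [176.819, -599.445, 231.312] pointing down, gripper open.
Joint ranges: [-3.14, 3.14], [-1.21, 2.06], [-1.07, 1.41], [-3.16, 2.05], [-2.99, -0.16], [-3.1, 3.1]. Speed limits (rad/s): [2.79, 2.79, 3.14, 3.14, 3.14, 3.14].

INTERFACE

Orientations are given as a unit quaternion [x, y, z, w].
In Python, from bench import sensors, get_image, camera_params, job_done gives the robot as it stands.
- The arm moves only by the tool servo_tool, never from a script. Its argument "motion" is a list of rows, each an object with "travel": the shift along the tool's x, y, z as a fraction of full scale, a list of three; "rot": the turn, a rotation vector about the tool's x, y, z as a fraction of full scale, a list of three; "hand": the opening, from 0 (shut) to 1 (fully open). In form: [{"travel": [x, y, z], "rot": [wx, wy, wz], "hand": hand}, ...]. A call has 1 to 10 rows; each row shifts and turns the commanded pose from where the row before left it, along the tool's axes as they then stand; what a row does not reach is not made up. Full scale, the value 1, is 25 cm for a shift and 360 degrees for a turn. A row lasts 1/12 s, in which the tool goes at most 41.7 mm and 7.16 degrees, less where a joint would pass 70% of its speed; a pose out of reach is approached as far as the arm can. A call with a number of a shift or a turn outside -1 to 1 is refused whole. A call with a gripper value outside its range is refused whole. The fingers move at their own pace and stop on an object; the grip force is fixed at half the most. Time passes only in rows, so rows that do not move let the fingers close. It gives the time, the measured TCP pose, the force, the opening and the grip force at its end, in the units of the state.
- sensors.read_state(): the state, without advancing time (a new reading comes with each control period).
- get_image(name): name is "scene" or "top" or "wrist"; returns (picture, depth): 420x560x3 uint8, red, green, blue; 420x560 float32, mm along the optical axis (not along the pixel's ray), 0 where there is no reading.
- camera_params(name): a dict with "camera_matrix" (3x3 intrinsics, pixels), "R" (3x3) and "t" (3): a world point X has camera coordinates R X + t; the wrist camera has in their place "mount" (4x4, takes a point from camera to tool coordinates, whose origin is the TCP and whose axes are the flange's). Camera axes: x right, y down, z forward; pixel columns grow to the right and rows downward; lengths in mm; the calibration is good to about 2 mm. The wrist camera is an equidistant fisheye: a pixel r from the principal point sees the ray r / f radians off the axis. A picture is of the moment at which its call begins: read the wrist's pose just before it. camera_params takes no time and is no camera call.
- job_done(): hands the job in; it is judged then, once.
The state is a dict: "clock": time; "joints": joint angles; "joint_vel": joint speeds; "joint_efforts": joint torques, N m; "position": TCP position; "ee_rot": TCP orientation; "contact_force": force on the tool from outside, world axes, zero at the start; "wrist_torque": the same for the moment, N m; "gripper_width": finger opening in mm; "grasp_force": force on a finger pad.
Only numpy, scipy, OpenCV 4.12 (cv2) and the standard library are available. Lean on these libraries where they do the work, as an engineer would, in place of code of your own. Each camera call takes 0.05 s, during which the arm holds its last target. There are 200 camera calls.

TASK

The watch on the black cushion is to be looked over under a slanting light: pull the top drawer of the wooden chest open by its brass handle, draw the blue torch out of its notches and turn it until its lens end slopes down about halfway between level and straight down, pointing at the middle of the watch dial from about 10 cm away. Finish while still holding the torch there, raised in the grip and steady. Do not touch the watch or its cushion, leave the screwdriver and the pin vice lying in their notches and do not push the parts box about.

Things in the scene. Friction and masses are not known exactly. Their poses are not given: they have to be found in the camera images.
- chest_drawer0 (a joint): how far the chest's top drawer is pulled out, m: 0 shut, 0.166 at its stop. Starts shut, slides level along the chest's -x (towards the robot) with about 1 N of friction and light damping, stays where it is left. A tool in its rack is clear of the chest's top, and can be lifted, from 0.14 on.
- chest_drawer0_handle (a point): middle of the top drawer's brass bar handle: a level bar, 11 mm thick, 120 mm long along the chest's y, its middle 42 mm out from the drawer front (36 mm gap behind the bar), 112 mm above the bench, 38 mm below the chest's top, a thin stalk near each end; axes as the chest's
- chest: fixed dark wooden tool chest on the bench, 240 deep (x) x 280 wide (y) x 150 mm high, two drawers one above the other, their fronts on its -x side; origin at the centre of its underside, z up
- rack_mid (a point): centre of the tool rack, on the inner floor of the top drawer, moves with it; axes as the chest's. The floor is 85 mm above the bench, the drawer's sides reach 128 mm, its front 141 mm. Two wooden cross bars along y (8 mm thick, tops 114 mm above the bench, at x = +-31 mm) have three notches, at y = -75, 0, +75 mm, 22 mm wide, open above: each tool lies level along x across both bars
- torch: blue metal torch, 110 mm long, about 85 g, in one of the three notches (varies), lens end to the drawer front. Origin on its axis at mid-length, 110 mm above the bench as it lies; +x along the axis to the lens. Body 20 mm thick, head (last 23 mm) 27 mm. Bare for the fingers between the rack's bars: 53 mm centred on x = -10 mm, axis 25 mm over the drawer floor; 34 mm free to a wall, 55 mm to the next tool
- torch_lens (a point): middle of the torch's lens face, 55 mm from the torch's origin along its +x; axes as the torch's, so the light leaves along +x
- screwdriver: red-handled bench screwdriver, 120 mm long, 20 mm thick, lying in another notch of the rack; origin on its axis, 110 mm above the bench as it lies, x along the axis
- pin_vice: brass pin vice (hand chuck), 120 mm long, 20 mm thick, lying in the remaining notch; origin on its axis, 110 mm above the bench as it lies, x along the axis
- watch: steel wristwatch head without strap, 41 mm in diameter, 10.5 mm thick, lying loose with its pale dial up on the cushion; origin at the centre of its back
- watch_dial (a point): middle of the watch's dial, on its upper face, about 42 mm above the bench
- cushion: black round casing cushion, 82 mm in diameter, 28 mm high, loose on the green mat, under the watch; origin at the centre of its underside
- parts_box: clear plastic parts box with a white label, 80 x 57 x 24 mm, loose on the mat beyond the cushion, on the left; origin at the centre of its underside
Mind the look-alikes: they are no part of the job. There is more than one size of the cushion; the job needs the smaller.

How it is judged (in metres and radians):
On the way, in this order (a step that is already met when the one before it is completed fails the run):
1. the top drawer is pulled open far enough to bring the torch out from under the chest's top (120 mm or more) (value of joint chest_drawer0 above 0.12 m), for 0.1 s.
2. the torch is drawn up out of its notches, in the grip and clear of the drawer and chest (its middle above 135 mm) (height (world z) of torch above 0.135 m and contact force between torch and the fingers above 1 N and contact force between torch and chest below 0.2 N), for 0.2 s.
At the end, for the whole second after the job is handed in: Torch held still in the fingers, touching nothing else, sloping 25 to 65 degrees lens down; dial middle 65 to 145 mm before the lens, within 18 mm each way of its axis; lens over 70 mm up; drawer over 120 mm open; other tools in their notches; watch, cushion (6 mm), parts box (20 mm) not moved (contact force between torch and the fingers above 1 N and contact force between torch and chest below 0.2 N and contact force between torch and cushion below 0.2 N and contact force between torch and watch below 0.2 N and contact force between torch and parts_box below 0.2 N and height (world z) of torch_lens above 0.07 m and linear speed of torch below 0.02 m/s and angular speed of torch below 0.15 rad/s and angle between torch's own x axis and vertical between 2.0071 and 2.7053 rad and x of watch_dial in the frame of torch_lens between 0.065 and 0.145 m and y of watch_dial in the frame of torch_lens between -0.018 and 0.018 m and z of watch_dial in the frame of torch_lens between -0.018 and 0.018 m and value of joint chest_drawer0 above 0.12 m and distance of each of watch, cushion from where it was at the start of the episode below 0.006 m and distance of parts_box from where it was at the start of the episode below 0.02 m and height (world z) of screwdriver between 0.1 and 0.122 m and height (world z) of pin_vice between 0.1 and 0.122 m); the arm keeps its last pose, push and grip.
It fails at once if the watch or its cushion is touched by the torch or the robot, or shifted (contact force between any of torch, the fingers, the arm and watch above 0.5 N or contact force between any of torch, the fingers, the arm and cushion above 0.5 N or distance of any of watch, cushion from where it was at the start of the episode above 0.006 m).
It fails at once if the screwdriver or the pin vice is lifted out of its notches (height (world z) of any of screwdriver, pin_vice above 0.122 m).
It fails at once if the parts box is pushed about (distance of parts_box from where it was at the start of the episode above 0.02 m).
It also fails if it takes over 61 s, if anything falls off the work surface, if the arm or the gripper's body presses on something with over 40 N, if the wrist force passes 120 N, or if a joint passes its speed limit or range.

## Working session

There is one attempt and no reset: what is moved stays moved. The work goes in short steps, Python scripts to look and compute and a tool call to move; the robot and the scene stay as the last step left them, time stands still between calls to the robot, and variables do not carry over. Pictures are saved under pics/ and viewed, at most 10 in all, crops included, and the job is handed in when it is done.

Besides the shell and the picture viewer there is one more tool, called after "Emit:" as a command line: name --argument value ..., lists and objects as JSON in quotes. servo_tool: Moves the arm, as the interface text tells. Its arguments: {"type":"object","properties":{"motion":{"type":"array"}},"required":["motion"]}

```bash
mkdir -p pics; ls
cat > h.py <<'E'
import numpy as np, cv2
from bench import sensors, get_image, camera_params, job_done
def pts(name, d):
    p=camera_params(name); K=np.array(p["camera_matrix"]); R=np.array(p["R"]); t=np.array(p["t"])
    v,u=np.mgrid[:420,:560]
    c=np.stack([(u-K[0,2])/K[0,0]*d,(v-K[1,2])/K[1,1]*d,d],-1)
    return (c-t)@R
def ray(name,u,v,z):
    p=camera_params(name); K=np.array(p["camera_matrix"]); R=np.array(p["R"]); t=np.array(p["t"])
    o=-R.T@t; r=R.T@np.linalg.inv(K)@np.array([u,v,1.]); return o+r*(z-o[2])/r[2]
E
python3 - <<'E'
from h import *
for n in ("scene","top"):
    im,d=get_image(n); cv2.imwrite(f"pics/{n}0.png",im[...,::-1]); np.savez(f"{n}0.npz",im=im,d=d)
    p=camera_params(n); print(n,np.array(p["camera_matrix"]).round(1).tolist(),(-np.array(p["R"]).T@p["t"]).round())
print(sensors.read_state())
E
```

```text
pics
scene [[538.9, 0.0, 276.0], [0.0, 538.9, 199.9], [0.0, 0.0, 1.0]] [1093. -766. 1041.]
top [[426.7, 0.0, 277.9], [0.0, 426.7, 208.9], [0.0, 0.0, 1.0]] [ 422.   86. 1041.]
{'clock': 0.1, 'joints': array([-1.02541159e+00,  3.85499158e-01,  6.76448261e-03, -4.20443395e-04,
       -1.19397513e+00, -2.58667809e-01]), 'joint_vel': array([ 0.00015343, -0.00215123,  0.00382168,  0.00327782,  0.00109978,
        0.00123807]), 'joint_efforts': array([-7.37059054e-04, -3.93319345e+01,  1.88928866e+01,  4.19790700e+00,
       -2.53651495e-03,  5.71643596e-06]), 'position': array([ 176.66447477, -598.9797302 ,  230.32212576]), 'ee_rot': array([-1.42791110e-01,  9.89752366e-01,  9.56915872e-04, -1.94538007e-04]), 'contact_force': array([-0.14690962,  0.48338184, -0.61587753]), 'wrist_torque': array([ 0.04689055,  0.01104915, -0.01564981]), 'grasp_force': 0.0, 'gripper_width': 85.32938710489304}
```

View pics/scene0.png

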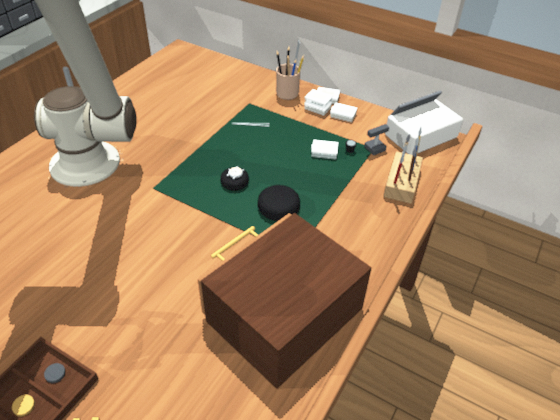

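View pics/top0.png

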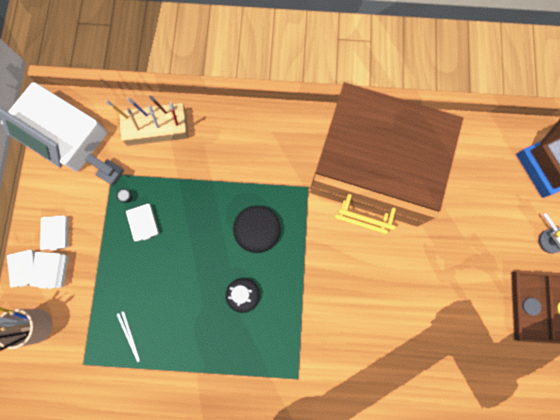

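The scene picture shows the chest with its brass handle at (235,242), the watch on the small black cushion at (235,178), and a bigger empty cushion at (279,202). In the top picture the watch cushion is at (242,295), the look-alike cushion at (257,228), and the parts box on the mat at (142,222), with other white boxes off the mat at (35,260). The brass handles are at about (367,215).

Run:
```python
from h import *
def go(n):
    f=np.load(n+"0.npz"); return f["im"],f["d"],pts(n,f["d"])
for n in ("top","scene"):
    im,d,P=go(n); hsv=cv2.cvtColor(im,cv2.COLOR_RGB2HSV)
    m=(d>0)&(abs(P[...,2]-150)<8)&(P[...,0]>450)&(P[...,1]<50)&(P[...,1]>-400)
    c=max(cv2.findContours(m.astype(np.uint8),0,2)[0],key=cv2.contourArea)
    mm=np.zeros(m.shape,np.uint8); cv2.drawContours(mm,[c],-1,1,-1); mm=(mm>0)&m
    r=cv2.minAreaRect(P[mm][:,:2].astype(np.float32)); print(n,"chesttop",r,cv2.boxPoints(r).round(1).tolist(),np.median(P[mm][:,2]))
    b=(hsv[...,0]>22)&(hsv[...,0]<36)&(hsv[...,1]>150)&(hsv[...,2]>120)&(P[...,1]<0)&(P[...,1]>-350)&(P[...,0]<650)&(P[...,0]>300)
    for lo,hi in ((95,125),(20,60)):
        q=P[b&(P[...,2]>lo)&(P[...,2]<hi)]
        if len(q)>10: print(" brass",lo,len(q),q.mean(0).round(1),cv2.minAreaRect(q[:,:2].astype(np.float32)),np.percentile(q[:,2],[5,50,95]))
    # watch / cushions / box by height
    w=(P[...,2]>10)&(P[...,2]<60)&(P[...,1]>-60)&(P[...,1]<420)&(P[...,0]>100)&(P[...,0]<520)&(d>0)
    k,l,s,ce=cv2.connectedComponentsWithStats(w.astype(np.uint8))
    for i in range(1,k):
        if s[i,4]>60:
            q=P[l==i]; print(" obj",ce[i].round(),s[i,4],cv2.minAreaRect(q[:,:2].astype(np.float32)),np.percentile(q[:,2],[50,90,98]).round(1))
im=np.load("top0.npz")["im"]
a=cv2.resize(im[260:330,200:290],None,fx=4.4,fy=4.4); b=cv2.resize(im[180:250,320:410],None,fx=4.4,fy=4.4)
cv2.imwrite("pics/crop1.png",np.hstack([a,b])[...,::-1])
```

```text
top chesttop ((764.9607543945312, -144.7360382080078), (281.4241027832031, 233.76248168945312), 75.9206314086914) [[617.4000244140625, -252.8000030517578], [844.0999755859375, -309.70001220703125], [912.5999755859375, -36.70000076293945], [685.7999877929688, 20.200000762939453]] 149.43199080988404
 brass 95 19 [ 606.2 -113.8  114.2] ((616.5468139648438, -105.06979370117188), (112.50755310058594, 36.11170959472656), 75.79559326171875) [110.76699939 114.78003376 116.98565315]
 obj [242. 295.] 949 ((421.5333251953125, 163.177001953125), (79.8586654663086, 79.507080078125), 31.978113174438477) [30.5 41.3 43.9]
scene chesttop ((761.5589599609375, -144.55567932128906), (282.9319763183594, 241.66505432128906), 75.95767974853516) [[610.0, -252.5], [844.5, -311.1000061035156], [913.0999755859375, -36.599998474121094], [678.7000122070312, 22.0]] 151.75420913019488
 obj [234. 178.] 541 ((424.2453918457031, 159.81378173828125), (78.98078918457031, 79.56122589111328), 33.14569091796875) [32.1 44.  46.6]
```

View pics/crop1.png

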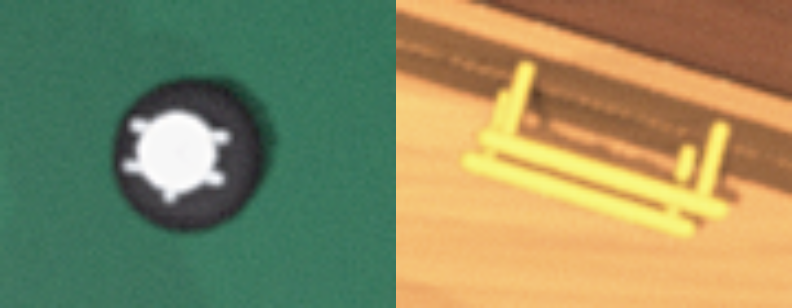

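The crop shows the watch's white disc at about top pixel (240.5,294.5) on the small cushion. The upper brass bar (outer, longer stalks) runs from (340,211) to (395,228) in the top view, with the lower drawer's bar just below it.

Run:
```python
from h import *
def cam(n):
    p=camera_params(n); K=np.array(p["camera_matrix"]); Rt=np.c_[np.array(p["R"]),p["t"]]; return K@Rt
def tri(a,b):
    X=cv2.triangulatePoints(cam("top"),cam("scene"),np.array(a,float).reshape(2,1),np.array(b,float).reshape(2,1)).ravel(); return X[:3]/X[3]
c={}
for n in ("top","scene"):
    f=np.load(n+"0.npz"); im=f["im"]; h=cv2.cvtColor(im,cv2.COLOR_RGB2HSV); 
    m=((h[...,1]<60)&(h[...,2]>150)).astype(np.uint8)
    k,l,s,ce=cv2.connectedComponentsWithStats(m); t=(242,295) if n=="top" else (234,174)
    i=min(range(1,k),key=lambda i:np.hypot(*(ce[i]-t))+(s[i,4]<30)*99)
    # erode lugs
    mm=cv2.morphologyEx((l==i).astype(np.uint8),cv2.MORPH_OPEN,cv2.getStructuringElement(2,(5,5)) if n=="top" else np.ones((3,3),np.uint8))
    ys,xs=np.nonzero(mm); c[n]=(xs.mean(),ys.mean()); print(n,s[i],c[n],(xs.min()+xs.max())/2,(ys.min()+ys.max())/2,ray(n,*c[n],42).round(1))
    y=((h[...,0]>22)&(h[...,0]<36)&(h[...,1]>130)&(h[...,2]>120)).astype(np.uint8)
    k,l,s,ce=cv2.connectedComponentsWithStats(y)
    for i in range(1,k):
        if s[i,4]>20: print("  yel",s[i],ce[i].round(1))
print("watch",tri(c["top"],c["scene"]).round(1))
for e in ((340.8,210.7),(394.8,227.4)): print("bar end top z112",ray("top",*e,112).round(1))
for p in ((605.8,-105.2,112),):
    for n in("top","scene"):
        q=cam(n)@np.r_[p,1]; print("predicted handle",n,(q[:2]/q[2]).round(1))
im=np.load("scene0.npz")["im"]
cv2.imwrite("pics/crop2.png",cv2.resize(im[150:280,190:310],None,fx=4.5,fy=4.5)[...,::-1])
```

```text
top [228 285  24  21 314] (np.float64(239.64084507042253), np.float64(294.24295774647885)) 239.5 294.5 [421.9 167.3  42. ]
  yel [335 195  61  39 347] [363.8 217.7]
scene [227 166  17  13 136] (np.float64(234.99212598425197), np.float64(171.70078740157481)) 235.0 172.0 [424.5 165.6  42. ]
watch [422.4 167.9  39.2]
bar end top z112 [617.9 -47.5 112. ]
bar end top z112 [ 588.2 -167.8  112. ]
predicted handle top [366.6 217.7]
predicted handle scene [233.5 242.4]
```

View pics/crop2.png

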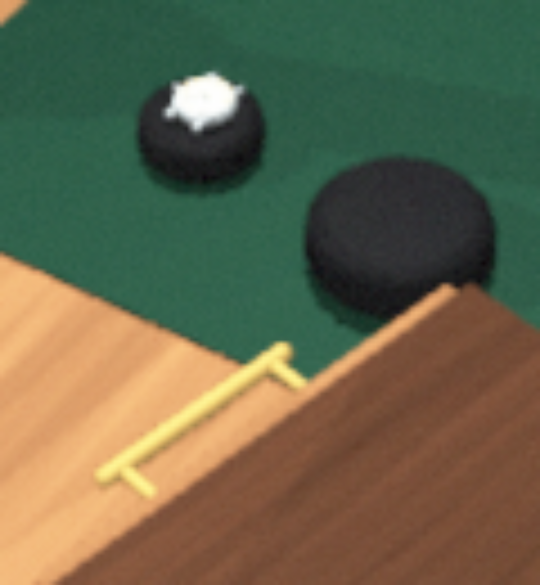

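The crop shows the upper bar in the scene view from (212,255.5) to (254,228), middle (233,241.6). That agrees with the chest fit: handle about (604.5,-106.5,112), chest yaw -14°, watch dial about (423,166.5,42).

I take the upper bar, not the lower one at top pixel (360,222), and the watch on the small cushion at (242,295), not the large cushion at (257,228). I turn the tool first so its jaws close along the chest's x.

Emit:
servo_tool --motion '[{"travel": [0,0,0],"rot": [0,0,-0.0165],"hand": 0.5},{"travel": [0,0,0],"rot": [0,0,-0.0165],"hand": 0.5},{"travel": [0,0,0],"rot": [0,0,-0.0165],"hand": 0.5},{"travel": [0,0,0],"rot": [0,0,-0.0165],"hand": 0.5},{"travel": [0,0,0],"rot": [0,0,-0.0165],"hand": 0.5},{"travel": [0,0,0],"rot": [0,0,-0.0165],"hand": 0.5},{"travel": [0,0,0],"rot": [0,0,-0.0165],"hand": 0.5},{"travel": [0,0,0],"rot": [0,0,-0.0165],"hand": 0.5},{"travel": [0,0,0],"rot": [0,0,-0.0165],"hand": 0.5},{"travel": [0,0,0],"rot": [0,0,-0.0165],"hand": 0.45}]'

```text
clock: 0.93
position: [176.7, -599.1, 230.6]
ee_rot: [-0.616, 0.787, 0.001, 0.0]
contact_force: [-0.3, 0.3, 0.5]
gripper_width: 38.4
grasp_force: 0.0
```

```bash
cat >> h.py <<'E'
from scipy.spatial.transform import Rotation as Ro
def delta(target, n=1, q=None):
    s=sensors.read_state(); R=Ro.from_quat(s["ee_rot"]) if q is None else q
    v=R.inv().apply(np.array(target)-s["position"])
    print("clk %.2f"%s["clock"],"pos",s["position"].round(1),"y",R.as_matrix()[:,1].round(3),"z",R.as_matrix()[:,2].round(3),"w %.1f g %.1f"%(s["gripper_width"],s["grasp_force"]),"F",s["contact_force"].round(1),"j",s["joints"].round(2)); print("tool d",v.round(1),"per row",(v/250/n).round(4))
E
python3 -c "
from h import *
delta([604.5,-106.5,230],20)"
```

```text
clk 0.93 pos [ 176.7 -599.1  230.6] y [-0.971  0.24   0.001] z [-0.     0.001 -1.   ] w 38.4 g 0.0 F [-0.3  0.3  0.5] j [-1.03  0.39  0.01 -0.   -1.19  0.78]
tool d [-580.8 -297.1    1.1] per row [-0.1162 -0.0594  0.0002]
```

Emit:
servo_tool --motion '[{"travel": [-0.116,-0.0594,0],"rot": [0,0,0],"hand": 0.42},{"travel": [-0.116,-0.0594,0],"rot": [0,0,0],"hand": 0.42},{"travel": [-0.116,-0.0594,0],"rot": [0,0,0],"hand": 0.42},{"travel": [-0.116,-0.0594,0],"rot": [0,0,0],"hand": 0.42},{"travel": [-0.116,-0.0594,0],"rot": [0,0,0],"hand": 0.42},{"travel": [-0.116,-0.0594,0],"rot": [0,0,0],"hand": 0.42},{"travel": [-0.116,-0.0594,0],"rot": [0,0,0],"hand": 0.42},{"travel": [-0.116,-0.0594,0],"rot": [0,0,0],"hand": 0.42},{"travel": [-0.116,-0.0594,0],"rot": [0,0,0],"hand": 0.42},{"travel": [-0.116,-0.0594,0],"rot": [0,0,0],"hand": 0.42}]'

```text
clock: 1.77
position: [392.4, -353.1, 231.0]
ee_rot: [-0.614, 0.789, 0.0, -0.0]
contact_force: [-0.2, -0.5, 0.8]
gripper_width: 36.2
grasp_force: 0.0
```

Emit:
servo_tool --motion '[{"travel": [-0.116,-0.0594,0],"rot": [0,0,0],"hand": 0.42},{"travel": [-0.116,-0.0594,0],"rot": [0,0,0],"hand": 0.42},{"travel": [-0.116,-0.0594,0],"rot": [0,0,0],"hand": 0.42},{"travel": [-0.116,-0.0594,0],"rot": [0,0,0],"hand": 0.42},{"travel": [-0.116,-0.0594,0],"rot": [0,0,0],"hand": 0.42},{"travel": [-0.116,-0.0594,0],"rot": [0,0,0],"hand": 0.42},{"travel": [-0.116,-0.0594,0],"rot": [0,0,0],"hand": 0.42},{"travel": [-0.116,-0.0594,0],"rot": [0,0,0],"hand": 0.42},{"travel": [-0.116,-0.0594,0],"rot": [0,0,0],"hand": 0.42},{"travel": [-0.116,-0.0594,0],"rot": [0,0,0],"hand": 0.42}]'

```text
clock: 2.6
position: [607.3, -108.3, 230.8]
ee_rot: [-0.615, 0.789, 0.0, -0.0]
contact_force: [0.0, -1.1, 0.1]
gripper_width: 35.6
grasp_force: 0.0
```

Run:
```python
from h import *
p=camera_params("wrist"); K=np.array(p["camera_matrix"]); M=np.array(p["mount"]); print(K.round(1).tolist(),M.round(3).tolist())
s=sensors.read_state(); im,d=get_image("wrist"); cv2.imwrite("pics/w1.png",im[...,::-1])
delta([604.5,-106.5,97],4)
```

```text
[[325.2, 0.0, 282.5], [0.0, 325.2, 209.7], [0.0, 0.0, 1.0]] [[-0.001, -0.966, -0.258, 65.922], [1.0, -0.001, 0.001, 0.293], [-0.001, -0.258, 0.966, -141.939], [0.0, 0.0, 0.0, 1.0]]
clk 2.65 pos [ 611.2 -104.8  230.2] y [-0.971  0.241 -0.002] z [ 0.002  0.    -1.   ] w 36.0 g 0.0 F [3.6 1.  0.5] j [ 0.09  0.38 -0.01 -0.   -1.18 -0.33]
tool d [  3.4   6.3 133.1] per row [0.0034 0.0063 0.1331]
```

View pics/w1.png

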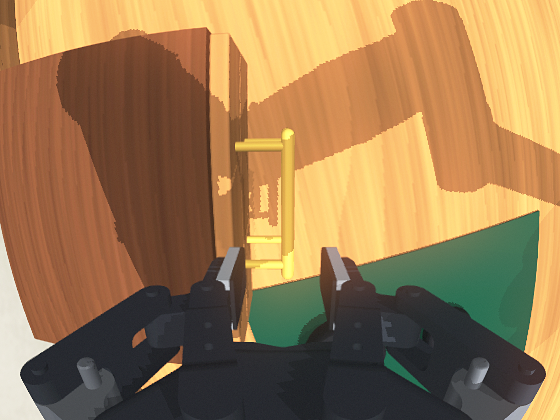

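The wrist view shows the upper bar from (288,133) to (288,274), the drawer front to its left at x≈245 and the fingers below at (230,285) and (335,285).

```bash
cat >> h.py <<'E'
def wray(u,v,z,s):
    p=camera_params("wrist"); K=np.array(p["camera_matrix"]); M=np.array(p["mount"])
    a,b=u-K[0,2],v-K[1,2]; r=np.hypot(a,b); th=r/K[0,0]
    c=np.array([np.sin(th)*a/r,np.sin(th)*b/r,np.cos(th)])
    R=Ro.from_quat(s["ee_rot"]); o=R.apply(M[:3,3])+s["position"]; w=R.apply(M[:3,:3]@c)
    return o+w*(z-o[2])/w[2]
E
python3 - <<'E'
from h import *
s=sensors.read_state()
a,b=wray(288,133,112,s),wray(288,274,112,s); print(a,b,(a+b)/2,np.linalg.norm(a-b))
delta([604.5,-106.5,97],4)
E
```

```text
[ 592.25445798 -161.24746962  112.        ] [621.19784933 -42.79444879 112.        ] [ 606.72615366 -102.0209592   112.        ] 121.93784501335774
clk 2.65 pos [ 611.2 -104.8  230.2] y [-0.971  0.241 -0.002] z [ 0.002  0.    -1.   ] w 36.0 g 0.0 F [3.6 1.  0.5] j [ 0.09  0.38 -0.01 -0.   -1.18 -0.33]
tool d [  3.4   6.3 133.1] per row [0.0034 0.0063 0.1331]
```

Three views agree within about 3 mm. I go down over the bar and close.

Emit:
servo_tool --motion '[{"travel": [0.005,0.021,0.06],"rot": [0,0,0],"hand": 0.42},{"travel": [0,0,0.1],"rot": [0,0,0],"hand": 0.42},{"travel": [0,0,0.1],"rot": [0,0,0],"hand": 0.42},{"travel": [0,0,0.1],"rot": [0,0,0],"hand": 0.42},{"travel": [0,0,0.1],"rot": [0,0,0],"hand": 0.42},{"travel": [0,0,0.072],"rot": [0,0,0],"hand": 0.42},{"travel": [0,0,0],"rot": [0,0,0],"hand": 0.42},{"travel": [0,0,0],"rot": [0,0,0],"hand": 0.42}]'

```text
clock: 3.32
position: [600.7, -109.8, 97.4]
ee_rot: [-0.615, 0.789, 0.001, -0.001]
contact_force: [0.7, 0.2, -0.8]
gripper_width: 35.5
grasp_force: 0.0
```

Emit:
servo_tool --motion '[{"travel": [0,0,0],"rot": [0,0,0],"hand": 0.2},{"travel": [0,0,0],"rot": [0,0,0],"hand": 0.15},{"travel": [0,0,0],"rot": [0,0,0],"hand": 0.1},{"travel": [0,0,0],"rot": [0,0,0],"hand": 0.05},{"travel": [0,0,0],"rot": [0,0,0],"hand": 0.05},{"travel": [0,0,0],"rot": [0,0,0],"hand": 0.05}]'

```text
clock: 3.82
position: [601.6, -109.8, 98.6]
ee_rot: [-0.615, 0.789, -0.0, 0.0]
contact_force: [-0.0, -1.0, 0.4]
gripper_width: 8.7
grasp_force: 58.5
```

```bash
python3 -c "
from h import *
delta([604.5,-106.5,97],4)"
```

```text
clk 3.82 pos [ 601.6 -109.8   98.6] y [-0.97   0.245 -0.001] z [ 0.001 -0.    -1.   ] w 8.7 g 58.5 F [-0.  -1.   0.4] j [ 0.08  0.48 -0.2   0.   -0.89 -0.33]
tool d [-3.9 -2.   1.6] per row [-0.0039 -0.002   0.0016]
```

Gripped on the bar with 58 N. Now I pull 156 mm along the tool's +y, which is the chest's -x.

Emit:
servo_tool --motion '[{"travel": [0,0.02,0],"rot": [0,0,0],"hand": 0.05},{"travel": [0,0.035,0],"rot": [0,0,0],"hand": 0.05},{"travel": [0,0.035,0],"rot": [0,0,0],"hand": 0.05},{"travel": [0,0.035,0],"rot": [0,0,0],"hand": 0.05},{"travel": [0,0.035,0],"rot": [0,0,0],"hand": 0.05},{"travel": [0,0.035,0],"rot": [0,0,0],"hand": 0.05},{"travel": [0,0.035,0],"rot": [0,0,0],"hand": 0.05},{"travel": [0,0.035,0],"rot": [0,0,0],"hand": 0.05},{"travel": [0,0.035,0],"rot": [0,0,0],"hand": 0.05},{"travel": [0,0.035,0],"rot": [0,0,0],"hand": 0.05}]'

```text
clock: 4.65
position: [519.3, -89.1, 98.5]
ee_rot: [-0.615, 0.789, -0.0, 0.0]
contact_force: [0.1, -1.6, 2.7]
gripper_width: 8.6
grasp_force: 59.0
```

Emit:
servo_tool --motion '[{"travel": [0,0.035,0],"rot": [0,0,0],"hand": 0.05},{"travel": [0,0.035,0],"rot": [0,0,0],"hand": 0.05},{"travel": [0,0.035,0],"rot": [0,0,0],"hand": 0.05},{"travel": [0,0.035,0],"rot": [0,0,0],"hand": 0.05},{"travel": [0,0.035,0],"rot": [0,0,0],"hand": 0.05},{"travel": [0,0.035,0],"rot": [0,0,0],"hand": 0.05},{"travel": [0,0.035,0],"rot": [0,0,0],"hand": 0.05},{"travel": [0,0.035,0],"rot": [0,0,0],"hand": 0.05},{"travel": [0,0.02,0],"rot": [0,0,0],"hand": 0.05},{"travel": [0,0,0],"rot": [0,0,0],"hand": 0.05}]'

```text
clock: 5.48
position: [445.4, -70.6, 98.5]
ee_rot: [-0.615, 0.789, 0.001, -0.001]
contact_force: [-0.4, -2.0, 6.9]
gripper_width: 8.5
grasp_force: 59.6
```

Pulled about 161 mm. I release and rise.

Emit:
servo_tool --motion '[{"travel": [0,0,0],"rot": [0,0,0],"hand": 0.42},{"travel": [0,0,0],"rot": [0,0,0],"hand": 0.42},{"travel": [0,0,0],"rot": [0,0,0],"hand": 0.42},{"travel": [0,0,0],"rot": [0,0,0],"hand": 0.42},{"travel": [0,0,-0.06],"rot": [0,0,0],"hand": 0.42},{"travel": [0,0,-0.12],"rot": [0,0,0],"hand": 0.42},{"travel": [0,0,-0.12],"rot": [0,0,0],"hand": 0.42},{"travel": [0,0,-0.12],"rot": [0,0,0],"hand": 0.42},{"travel": [0,0,-0.12],"rot": [0,0,0],"hand": 0.42},{"travel": [0,0,-0.06],"rot": [0,0,0],"hand": 0.42}]'

```text
clock: 6.32
position: [448.8, -70.7, 251.9]
ee_rot: [-0.615, 0.789, -0.002, 0.002]
contact_force: [0.2, 0.2, -0.1]
gripper_width: 35.8
grasp_force: 0.0
```

Emit:
servo_tool --motion '[{"travel": [0,0.1,0],"rot": [0,0,0.0175],"hand": 0.55},{"travel": [0,0,0],"rot": [0,0,0.0175],"hand": 0.55},{"travel": [0,0,0],"rot": [0,0,0.0175],"hand": 0.55},{"travel": [0,0,0],"rot": [0,0,0.0175],"hand": 0.55},{"travel": [0,0,0],"rot": [0,0,0],"hand": 0.55},{"travel": [0,0,0],"rot": [0,0,0],"hand": 0.55}]'

```text
clock: 6.82
position: [423.0, -64.6, 248.0]
ee_rot: [-0.429, 0.903, 0.0, -0.0]
contact_force: [0.4, 0.4, 0.5]
gripper_width: 47.0
grasp_force: 0.0
```

Run:
```python
from h import *
for n in ("wrist","top"):
    im,d=get_image(n); np.savez(n+"1.npz",im=im,d=d)
    if n=="wrist": a=im
    else: b=im[150:300,300:460]
delta([500,-77,230])
cv2.imwrite("pics/w2.png",a[...,::-1]); cv2.imwrite("pics/t2.png",cv2.resize(b,None,fx=4,fy=4)[...,::-1])
```

```text
clk 6.92 pos [423.1 -64.7 248. ] y [-0.774  0.633  0.001] z [-0.001  0.    -1.   ] w 46.9 g 0.0 F [ 0.5  0.2 -0.1] j [ 0.23  0.03 -0.41 -0.   -1.13 -0.92]
tool d [-39.1 -67.3  18. ] per row [-0.1565 -0.2693  0.0719]
```

View pics/w2.png

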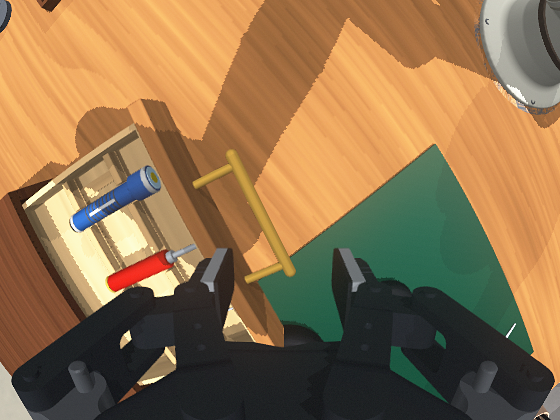

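View pics/t2.png

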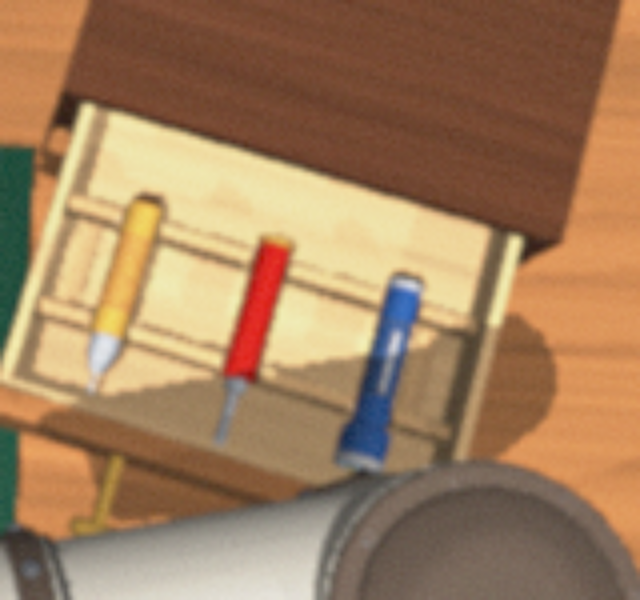

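The pictures show the blue torch in the right-hand notch, with the red screwdriver in the middle and the brass pin vice on the left. The torch's lens end is at wrist (150,180) and its tail at (75,225). In the top view its lens is at about (390.5,266) and its tail at (401,219.5).

Run:
```python
from h import *
s=sensors.read_state()
w=np.load("wrist1.npz"); t=np.load("top1.npz")
def ends(im,dark=60):
    h=cv2.cvtColor(im,cv2.COLOR_RGB2HSV); m=((h[...,0]>100)&(h[...,0]<125)&(h[...,1]>130)&(h[...,2]>dark)).astype(np.uint8)
    m=cv2.morphologyEx(m,cv2.MORPH_CLOSE,np.ones((7,7),np.uint8))
    k,l,st,ce=cv2.connectedComponentsWithStats(m); i=min([i for i in range(1,k) if st[i,4]>100],key=lambda i:np.hypot(*(ce[i]-((396,243) if dark==61 else (115,200)))))
    ys,xs=np.nonzero(l==i); return np.c_[xs,ys],st[i]
for n,im,f in (("top",t["im"],lambda u,v:ray("top",u,v,110)),("wrist",w["im"],lambda u,v:wray(u,v,110,s))):
    q,st=ends(im,61 if n=="top" else 60); print(n,st)
    X=np.array([f(u,v)[:2] for u,v in q]); c=X.mean(0); U,S,V=np.linalg.svd(X-c); a=V[0]*-np.sign(V[0,0])
    p=(X-c)@a; print(" c",c.round(1),"dir",a.round(3),"range",np.percentile(p,[0.5,99.5]).round(1)," mid",(c+a*np.percentile(p,[.5,99.5]).mean()).round(1))
# axis line median: triangulate tail/lens 
def wr(u,v): 
    a=wray(u,v,0,s); b=wray(u,v,200,s); return a,b-a
for nm,tp,wp in (("tail",(401.0,220),(76,224)),("neck",(393.5,255.5),(130,189))):
    a,da=wr(*wp); b=ray("top",*tp,0); db=ray("top",*tp,200)-b
    k=np.linalg.lstsq(np.c_[da,-db],b-a,rcond=None)[0]; print(nm,(a+da*k[0]).round(1),(b+db*k[1]).round(1))
```

```text
top [386 222  18  42 232]
 c [ 549.8 -168.2] dir [-0.973  0.232] range [-52.   39.7]  mid [ 555.8 -169.6]
wrist [  73  169   77   62 1600]
 c [ 552.1 -170.8] dir [-0.976  0.219] range [-56.3  47.3]  mid [ 556.5 -171.8]
tail [ 606.5 -183.3  108.9] [ 606.4 -182.4  108.6]
neck [ 525.8 -164.6  112.6] [ 526.  -165.4  112.9]
```

Emit:
servo_tool --motion '[{"travel": [0,0,0],"rot": [0,0,0.018],"hand": 0.55},{"travel": [0,0,0],"rot": [0,0,0.018],"hand": 0.55},{"travel": [0,0,0],"rot": [0,0,0.018],"hand": 0.55},{"travel": [0,0,0],"rot": [0,0,0.018],"hand": 0.55},{"travel": [0,0,0],"rot": [0,0,0.018],"hand": 0.55},{"travel": [0,0,0],"rot": [0,0,0.018],"hand": 0.55},{"travel": [0,0,0],"rot": [0,0,0.018],"hand": 0.55},{"travel": [0,0,0],"rot": [0,0,0.018],"hand": 0.55},{"travel": [0,0,0],"rot": [0,0,0.018],"hand": 0.55},{"travel": [0,0,0],"rot": [0,0,0.018],"hand": 0.55}]'

```text
clock: 7.75
position: [423.2, -64.7, 248.1]
ee_rot: [0.125, 0.992, -0.0, -0.0]
contact_force: [0.5, -0.4, -0.6]
gripper_width: 46.9
grasp_force: 0.0
```

```bash
python3 -c "
from h import *
delta([564.5,-172.5,200],6)"
```

```text
clk 7.75 pos [423.2 -64.7 248.1] y [ 0.249  0.969 -0.   ] z [-0.001  0.    -1.   ] w 46.9 g 0.0 F [ 0.5 -0.4 -0.6] j [ 0.23  0.03 -0.41 -0.   -1.13 -2.05]
tool d [-163.7  -69.3   48. ] per row [-0.1091 -0.0462  0.032 ]
```

Emit:
servo_tool --motion '[{"travel": [-0.109,-0.046,0.032],"rot": [0,0,0],"hand": 0.55},{"travel": [-0.109,-0.046,0.032],"rot": [0,0,0],"hand": 0.55},{"travel": [-0.109,-0.046,0.032],"rot": [0,0,0],"hand": 0.55},{"travel": [-0.109,-0.046,0.032],"rot": [0,0,0],"hand": 0.55},{"travel": [-0.109,-0.046,0.032],"rot": [0,0,0],"hand": 0.55},{"travel": [-0.109,-0.046,0.032],"rot": [0,0,0],"hand": 0.55},{"travel": [0,0,0],"rot": [0,0,0],"hand": 0.55},{"travel": [0,0,0],"rot": [0,0,0],"hand": 0.55},{"travel": [0,0,0],"rot": [0,0,0],"hand": 0.55}]'

```text
clock: 8.5
position: [564.4, -171.6, 199.8]
ee_rot: [0.123, 0.992, 0.0, -0.001]
contact_force: [0.5, 0.5, 0.2]
gripper_width: 47.2
grasp_force: 0.0
```

Run:
```python
from h import *
s=sensors.read_state(); im,d=get_image("wrist"); cv2.imwrite("pics/w3.png",im[...,::-1])
h=cv2.cvtColor(im,cv2.COLOR_RGB2HSV); m=((h[...,0]>100)&(h[...,0]<125)&(h[...,1]>130)&(h[...,2]>60)).astype(np.uint8)
k,l,st,ce=cv2.connectedComponentsWithStats(m)
for i in range(1,k):
    if st[i,4]>150:
        ys,xs=np.nonzero(l==i); X=np.array([wray(u,v,110,s)[:2] for u,v in zip(xs,ys)])
        e=np.array([-.9705,.241]); p=X@e; y=X@np.array([.241,.9705]); print(st[i],"along",np.percentile(p,[.5,99.5]).round(1),"tcp",(s["position"][:2]@e).round(1),"across",np.percentile(y,[1,50,99]).round(1),"tcp",(s["position"][:2]@[.241,.9705]).round(1))
delta([564.5,-172.5,94],5)
```

```text
[265 136  25  50 946] along [-566.6 -531.1] tcp -589.1 across [-43.6 -34.6 -27.3] tcp -30.5
[271 242  17  25 319] along [-630.6 -610.4] tcp -589.1 across [-40.5 -35.  -29.6] tcp -30.5
clk 8.55 pos [ 564.3 -171.3  200.5] y [0.244 0.97  0.   ] z [-0.  0. -1.] w 46.8 g 0.0 F [0.1 0.3 0.4] j [-0.02  0.35 -0.13 -0.   -1.09 -1.8 ]
tool d [ -0.5  -1.1 106.5] per row [-0.0004 -0.0009  0.0852]
```

View pics/w3.png

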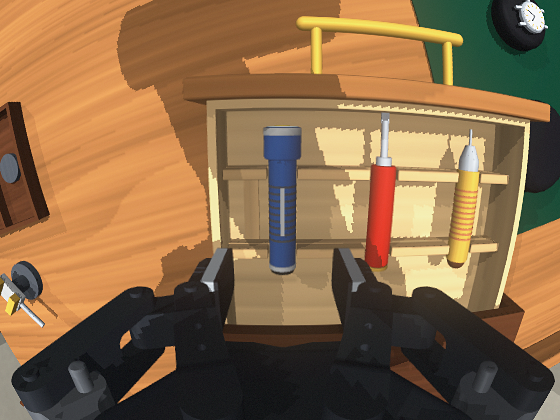

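The wrist view shows the torch upright in the image, from its lens at (282,128) to its tail at (283,272), between the open fingers' planes. It lies about 2 to 4 mm to the wall side, so I correct for that and go down.

Emit:
servo_tool --motion '[{"travel": [-0.012,-0.012,0.05],"rot": [0,0,0],"hand": 0.55},{"travel": [0,0,0.08],"rot": [0,0,0],"hand": 0.55},{"travel": [0,0,0.08],"rot": [0,0,0],"hand": 0.55},{"travel": [0,0,0.08],"rot": [0,0,0],"hand": 0.55},{"travel": [0,0,0.08],"rot": [0,0,0],"hand": 0.55},{"travel": [0,0,0.056],"rot": [0,0,0],"hand": 0.55},{"travel": [0,0,0],"rot": [0,0,0],"hand": 0.55},{"travel": [0,0,0],"rot": [0,0,0],"hand": 0.55}]'

```text
clock: 9.22
position: [566.6, -174.8, 94.5]
ee_rot: [0.123, 0.992, -0.0, -0.0]
contact_force: [-0.1, 0.3, 0.1]
gripper_width: 47.0
grasp_force: 0.0
```

Emit:
servo_tool --motion '[{"travel": [0,0,0],"rot": [0,0,0],"hand": 0.35},{"travel": [0,0,0],"rot": [0,0,0],"hand": 0.3},{"travel": [0,0,0],"rot": [0,0,0],"hand": 0.2},{"travel": [0,0,0],"rot": [0,0,0],"hand": 0.12},{"travel": [0,0,0],"rot": [0,0,0],"hand": 0.12},{"travel": [0,0,0],"rot": [0,0,0],"hand": 0.12}]'

```text
clock: 9.72
position: [568.6, -174.3, 95.8]
ee_rot: [0.123, 0.992, 0.001, 0.002]
contact_force: [-0.1, 5.4, 4.1]
gripper_width: 18.1
grasp_force: 58.6
```

Gripped at 18 mm with 58 N. I lift.

Emit:
servo_tool --motion '[{"travel": [0,0,-0.02],"rot": [0,0,0],"hand": 0.1},{"travel": [0,0,-0.04],"rot": [0,0,0],"hand": 0.1},{"travel": [0,0,-0.08],"rot": [0,0,0],"hand": 0.1},{"travel": [0,0,-0.1],"rot": [0,0,0],"hand": 0.1},{"travel": [0,0,-0.1],"rot": [0,0,0],"hand": 0.1},{"travel": [0,0,-0.1],"rot": [0,0,0],"hand": 0.1},{"travel": [0,0,-0.1],"rot": [0,0,0],"hand": 0.1},{"travel": [0,0,-0.1],"rot": [0,0,0],"hand": 0.1},{"travel": [0,0,-0.1],"rot": [0,0,0],"hand": 0.1},{"travel": [0,0,-0.06],"rot": [0,0,0],"hand": 0.1}]'

```text
clock: 10.55
position: [567.2, -176.3, 298.2]
ee_rot: [0.123, 0.992, -0.001, 0.002]
contact_force: [0.8, -0.3, -0.7]
gripper_width: 18.0
grasp_force: 59.0
```

```bash
cat >> h.py <<'E'
def torch(s,im,show=True):
    "torch axis/lens in tool frame from the wrist image: tool-frame plane x-z at y=0 (torch lies in it); pixels cast on it"
    p=camera_params("wrist"); K=np.array(p["camera_matrix"]); M=np.array(p["mount"])
    h=cv2.cvtColor(im,cv2.COLOR_RGB2HSV); m=((h[...,0]>100)&(h[...,0]<125)&(h[...,1]>110)&(h[...,2]>40)).astype(np.uint8)
    k,l,st,ce=cv2.connectedComponentsWithStats(m)
    return [(st[i].tolist(),ce[i].round(1).tolist()) for i in range(1,k) if st[i,4]>80]
E
python3 - <<'E'
from h import *
s=sensors.read_state(); im,d=get_image("wrist"); np.savez("wrist4.npz",im=im,d=d,pos=s["position"],q=s["ee_rot"]); cv2.imwrite("pics/w4.png",im[...,::-1])
print(torch(s,im)); delta([0,0,0])
h=(-0.93,-0.365)
E
```

```text
[([250, 133, 57, 94, 4403], [278.3, 177.7]), ([260, 227, 19, 12, 146], [269.2, 232.8]), ([287, 226, 20, 13, 143], [295.8, 232.9]), ([260, 238, 19, 13, 144], [269.2, 244.7]), ([288, 239, 18, 12, 131], [296.0, 244.7]), ([260, 250, 19, 12, 138], [269.2, 256.3]), ([287, 250, 19, 12, 133], [295.6, 256.2]), ([261, 262, 18, 12, 124], [270.0, 267.6]), ([287, 262, 18, 12, 113], [294.7, 267.7]), ([262, 273, 17, 11, 117], [270.1, 278.5]), ([287, 274, 17, 11, 107], [294.3, 278.7]), ([262, 283, 17, 12, 110], [270.2, 289.1]), ([287, 284, 17, 11, 103], [294.6, 289.2]), ([262, 293, 17, 12, 107], [270.2, 299.1]), ([287, 293, 17, 12, 111], [294.8, 299.2]), ([262, 303, 42, 12, 254], [282.5, 309.4]), ([62, 306, 46, 37, 448], [87.4, 321.1]), ([261, 311, 44, 37, 1234], [282.5, 330.2])]
clk 10.60 pos [ 568.3 -176.6  300.8] y [ 0.245  0.97  -0.001] z [ 0.009 -0.003 -1.   ] w 18.0 g 59.0 F [ 1.2 -0.2  2.4] j [-0.03  0.29  0.04  0.   -1.31 -1.79]
tool d [597.3  32.5 294.9] per row [2.389  0.1298 1.1794]
```

View pics/w4.png

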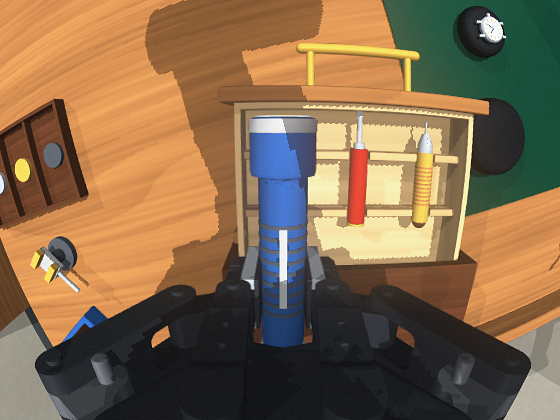

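The torch is held straight in the fingers: lens end at (283,118), body centred on column 283. The screwdriver and pin vice are still in their notches. I measure the torch in the tool frame from the depth, and plan the turn.

```bash
cat >> h.py <<'E'
def wpts(d):
    p=camera_params("wrist"); K=np.array(p["camera_matrix"]); M=np.array(p["mount"])
    v,u=np.mgrid[:420,:560]; a,b=u-K[0,2],v-K[1,2]; r=np.hypot(a,b)+1e-9; th=r/K[0,0]
    c=np.stack([np.tan(th)*a/r*d,np.tan(th)*b/r*d,d],-1); return c@M[:3,:3].T+M[:3,3]
E
cat > m.py <<'E'
from h import *
f=np.load("wrist4.npz"); T=wpts(f["d"])
b=(f["d"]>0)&(abs(T[...,1])<20)&(T[...,2]>-50)&(T[...,2]<15)&(T[...,0]>-70)&(T[...,0]<90)
b[:, :240]=0; b[:,330:]=0
q=T[b]
for lo in range(-40,80,8):
    s=q[(q[:,0]>=lo)&(q[:,0]<lo+8)]
    if len(s)>20: print(lo,len(s),"y",np.percentile(s[:,1],[2,98]).round(1),"ztop",np.percentile(s[:,2],3).round(1))
print("xmax",np.percentile(q[:,0],[1,99,99.8]).round(1))
E
python3 m.py
```

```text
-40 42 y [-11.3   9.6] ztop -19.3
-32 504 y [-10.5   8.8] ztop -23.7
-24 595 y [-10.2   8.5] ztop -23.7
-16 667 y [-10.8   9.2] ztop -36.6
-8 1133 y [-11.9  10.3] ztop -46.7
0 1448 y [-18.4  18.5] ztop -45.1
8 2425 y [-15.9  14.6] ztop -48.3
16 913 y [-10.4   8.8] ztop -24.9
24 956 y [-10.3   8.6] ztop -24.3
32 1005 y [-10.2   8.6] ztop -23.9
40 1010 y [-11.    9.4] ztop -26.4
48 1470 y [-13.1  11.6] ztop -27.4
56 1448 y [-12.7  11.1] ztop -27.5
64 981 y [-13.   11.3] ztop -27.6
xmax [-29.6  68.5  69.2]
```

Emit:
servo_tool --motion '[{"travel": [0,0,0],"rot": [0,0,-0.0165],"hand": 0.1},{"travel": [0,0,0],"rot": [0,0,-0.0165],"hand": 0.1},{"travel": [0,0,0],"rot": [0,0,-0.0165],"hand": 0.1},{"travel": [0,0,0],"rot": [0,0,-0.0165],"hand": 0.1},{"travel": [0,0,0],"rot": [0,0,-0.0165],"hand": 0.1},{"travel": [0,0,0],"rot": [0,0,-0.0165],"hand": 0.1},{"travel": [0,0,0],"rot": [0,0,0],"hand": 0.1}]'

```text
clock: 11.18
position: [566.3, -175.7, 293.7]
ee_rot: [-0.187, 0.982, -0.0, -0.0]
contact_force: [0.6, -0.8, -1.3]
gripper_width: 17.9
grasp_force: 59.0
```

```bash
cat > goal.py <<'E'
from h import *
s=sensors.read_state(); R=Ro.from_quat(s["ee_rot"]).as_matrix()
x=R[:,0]; h=np.array([x[0],x[1],0]); h/=np.linalg.norm(h); th=np.radians(45)
u=h*np.cos(th)-np.array([0,0,1])*np.sin(th); y=np.array([h[1],-h[0],0]); G=np.c_[u,y,np.cross(u,y)]
dial=np.array([423,166.5,42]); lens=dial-103*u; tcp=lens-G@[69,-.8,-14]
print("h",h.round(3),"lens",lens.round(1),"tcp goal",tcp.round(1)); delta([tcp[0],tcp[1],300],10)
E
python3 goal.py
```

```text
h [-0.93  -0.367  0.   ] lens [490.7 193.2 114.8] tcp goal [545.  215.5 153.7]
clk 11.18 pos [ 566.3 -175.7  293.7] y [-0.367  0.93   0.   ] z [-0.001 -0.    -1.   ] w 17.9 g 59.0 F [ 0.6 -0.8 -1.3] j [-0.03  0.29  0.03  0.   -1.31 -1.17]
tool d [-123.9  371.7   -6.3] per row [-0.0495  0.1487 -0.0025]
```

Emit:
servo_tool --motion '[{"travel": [-0.0495,0.1487,-0.0025],"rot": [0,0,0],"hand": 0.1},{"travel": [-0.0495,0.1487,-0.0025],"rot": [0,0,0],"hand": 0.1},{"travel": [-0.0495,0.1487,-0.0025],"rot": [0,0,0],"hand": 0.1},{"travel": [-0.0495,0.1487,-0.0025],"rot": [0,0,0],"hand": 0.1},{"travel": [-0.0495,0.1487,-0.0025],"rot": [0,0,0],"hand": 0.1},{"travel": [-0.0495,0.1487,-0.0025],"rot": [0,0,0],"hand": 0.1},{"travel": [-0.0495,0.1487,-0.0025],"rot": [0,0,0],"hand": 0.1},{"travel": [-0.0495,0.1487,-0.0025],"rot": [0,0,0],"hand": 0.1},{"travel": [-0.0495,0.1487,-0.0025],"rot": [0,0,0],"hand": 0.1},{"travel": [-0.0495,0.1487,-0.0025],"rot": [0,0,0],"hand": 0.1}]'

```text
clock: 12.02
position: [545.4, 217.3, 300.3]
ee_rot: [-0.185, 0.983, -0.0, -0.0]
contact_force: [1.7, 0.6, -1.3]
gripper_width: 17.7
grasp_force: 59.1
```

Emit:
servo_tool --motion '[{"travel": [0,0,0],"rot": [0,-0.0139,0],"hand": 0.1},{"travel": [0,0,0],"rot": [0,-0.0139,0],"hand": 0.1},{"travel": [0,0,0],"rot": [0,-0.0139,0],"hand": 0.1},{"travel": [0,0,0],"rot": [0,-0.0139,0],"hand": 0.1},{"travel": [0,0,0],"rot": [0,-0.0139,0],"hand": 0.1},{"travel": [0,0,0],"rot": [0,-0.0139,0],"hand": 0.1},{"travel": [0,0,0],"rot": [0,-0.0139,0],"hand": 0.1},{"travel": [0,0,0],"rot": [0,-0.0139,0],"hand": 0.1},{"travel": [0,0,0],"rot": [0,-0.0139,0],"hand": 0.1},{"travel": [0,0,0],"rot": [0,0,0],"hand": 0.1}]'

```text
clock: 12.85
position: [555.6, 205.2, 310.9]
ee_rot: [-0.168, 0.923, 0.052, 0.342]
contact_force: [-0.6, -1.8, -0.3]
gripper_width: 17.8
grasp_force: 59.1
```

```bash
cat > look.py <<'E'
from h import *
R=Ro.from_quat(sensors.read_state()["ee_rot"]).as_matrix(); s=sensors.read_state()
print("x",R[:,0].round(3),"slope",np.degrees(np.arcsin(-R[2,0])).round(1)); delta([545,215.5,153.7],5)
im,d=get_image("wrist"); cv2.imwrite("pics/w5.png",im[...,::-1])
T=wpts(d); W=T@R.T+s["position"]
hv=cv2.cvtColor(im,cv2.COLOR_RGB2HSV); m=((d>0)&(hv[...,1]<70)&(hv[...,2]>130)&(W[...,2]>30)&(W[...,2]<58)&(np.hypot(W[...,0]-423,W[...,1]-166)<40)).astype(np.uint8)
q=T[m>0]
if len(q)>30:
    Q=W[m>0]; c,r=cv2.minEnclosingCircle(Q[:,:2].astype(np.float32)); print("watch px",np.argwhere(m).mean(0)[::-1].round(),len(q),"world mean",Q.mean(0).round(1),"circ",np.round(c,1),round(r,1),"z",np.percentile(Q[:,2],[50,95]).round(1))
    for X in (Q.mean(0),np.array([*c,42])):
        t=R.T@(X-s["position"]); print("dial in lens frame",(t-[69,-.8,-14]).round(1))
b=(d>0)&(abs(T[...,1])<20)&(T[...,2]>-50)&(T[...,2]<15)&(T[...,0]>20)&(T[...,0]<90); b[:,:240]=0; b[:,330:]=0; q=T[b]
for lo in (24,32,48,56,64):
    z=q[(q[:,0]>=lo)&(q[:,0]<lo+8)]; print(lo,"y",np.percentile(z[:,1],[2,98]).round(1),"ztop",np.percentile(z[:,2],3).round(1))
print("xmax",np.percentile(q[:,0],99.5).round(1))
E
python3 look.py
```

```text
x [-0.709 -0.275 -0.649] slope 40.5
clk 12.85 pos [555.6 205.2 310.9] y [-0.346  0.938 -0.02 ] z [ 0.614  0.211 -0.761] w 17.8 g 59.1 F [-0.6 -1.8 -0.3] j [ 0.62 -0.02 -0.75  0.88 -0.25 -2.63]
tool d [106.7  16.4 115.3] per row [0.0854 0.0131 0.0922]
24 y [-9.9  9. ] ztop -25.2
32 y [-9.9  9. ] ztop -24.5
48 y [-12.8  11.9] ztop -28.0
56 y [-12.3  11.4] ztop -28.0
64 y [-12.6  11.7] ztop -28.2
xmax 69.8
```

The tilt is stalling: j5 is nearly straight (-0.25) and j4 is swinging. I fit a quick kinematic model from the logged poses and choose a heading that stays clear of the singularity.

```bash
cat > kin.py <<'E'
from h import *
from scipy.optimize import least_squares
s0=sensors.read_state()
def fk(j,p):
    a,A,B,h,off,L=p[:6]; s4=p[6]; dip=j[1]-j[2]
    Z=Ro.from_euler('z',j[0]); W=Z*Ro.from_euler('y',dip)*Ro.from_euler('x',s4*j[3])*Ro.from_euler('y',-j[4])
    # tool axes at j6=0: z = x of W ; y = radial inward when pointing down (W x down, W z radial outward) -> y=-Wz ; x = y x z
    C=Ro.from_matrix(np.c_[[0,-1,0],[0,0,-1],[1,0,0]]) 
    T=W*C*Ro.from_euler('z',-p[7]*j[5])
    pos=Z.apply([a+A*np.sin(j[1])+B*np.cos(dip),off,h+A*np.cos(j[1])-B*np.sin(dip)])+L*T.as_matrix()[:,2]
    return pos,T
D=[([-1.0254,.3855,.0068,0,-1.194,-.2587],[176.7,-599,230.3]),([.09,.38,-.01,0,-1.18,-.33],[609,-105.5,230.2]),([.08,.48,-.2,0,-.89,-.33],[601.6,-109.8,98.6]),
([.23,.03,-.41,0,-1.13,-.92],[423.1,-64.7,248]),([-.02,.35,-.13,0,-1.09,-1.8],[564.3,-171.3,200.5]),([-.03,.29,.03,0,-1.31,-1.17],[566.3,-175.7,293.7]),(s0["joints"],s0["position"])]
best=None
for s4 in(1,-1):
    r=least_squares(lambda q:np.concatenate([fk(j,np.r_[q,s4,1])[0]-x for j,x in D]),[50,400,400,300,-150,200])
    if best is None or r.cost<best[0].cost: best=(r,s4)
r,s4=best; 
for s6 in (1,-1):
    p=np.r_[r.x,s4,s6]; e=[ (fk(j,p)[1].inv()*Ro.from_quat(q)).magnitude() for j,q in ((s0["joints"],s0["ee_rot"]),(D[0][0],[-.1428,.98975,0,0]))]
    print(s6,np.round(e,3))
    if max(e)<.15: P=p
if __name__=="__main__":
    print(r.x.round(1),s4,"rms",np.sqrt(np.mean(r.fun**2)).round(1))
lo=np.array([-3.14,-1.21,-1.07,-3.16,-2.99,-3.1]);hi=np.array([3.14,2.06,1.41,2.05,-.16,3.1])
dial=np.array([423,166.5,42])
def goal(az,th,dist=103):
    h=np.array([np.cos(az),np.sin(az),0]); u=h*np.cos(th)-np.array([0,0,np.sin(th)]); y=np.array([h[1],-h[0],0]); G=np.c_[u,y,np.cross(u,y)]
    return dial-dist*u-G@[69,-.8,-14],Ro.from_matrix(G)
def ik(pos,G,seeds):
    b=None
    for j0 in seeds:
        q=least_squares(lambda j:np.r_[(fk(j,P)[0]-pos)/100,(fk(j,P)[1].inv()*G).as_rotvec()],np.clip(j0,lo+.01,hi-.01),bounds=(lo,hi))
        if b is None or q.cost<b.cost: b=q
    return b
E
cat > opt.py <<'E'
from kin import *
j=s0["joints"]; print(r.x.round(1),"rms",np.sqrt(np.mean(r.fun**2)).round(1))
seeds=[[.5,.2,-.4,0,-1,-1.5],[.5,.2,-.4,-1,-1,-1.5],[.5,.2,-.4,1,-1,-1.5],[.5,.2,-.4,0,-1,1.5],[.5,.2,-.4,1,-1,0]]
for az in range(0,360,30):
  for th in (32,45):
    q=ik(*goal(np.radians(az),np.radians(th)),seeds); print(az,th,"cost %.4f"%q.cost,q.x.round(2),goal(np.radians(az),np.radians(th))[0].round())
E
python3 opt.py
```

```text
1 [0.    0.002]
-1 [1.041 0.518]
[  92.2  567.6  318.9  218.4 -148.6  394.8] rms 18.6
0 32 cost 0.0000 [ 0.63  0.43 -0.63 -0.38 -1.01  1.22] [270. 166. 121.]
0 45 cost 0.0000 [ 0.54  0.57 -0.41 -0.38 -1.32  1.27] [291. 166. 154.]
30 32 cost 0.0000 [ 0.69  0.43 -0.62 -0.1  -1.07  1.48] [291.  89. 121.]
30 45 cost 0.0000 [ 0.66  0.57 -0.39 -0.1  -1.39  1.49] [309. 100. 154.]
60 32 cost 0.0000 [ 0.75  0.42 -0.65  0.18 -1.04  1.74] [347.  33. 121.]
60 45 cost 0.0000 [ 0.79  0.55 -0.46  0.18 -1.34  1.71] [358.  52. 154.]
90 32 cost 0.0000 [ 0.8   0.4  -0.71  0.48 -0.94  1.97] [424.  13. 121.]
90 45 cost 0.0000 [ 0.92  0.5  -0.61  0.48 -1.18  1.87] [424.  35. 154.]
120 32 cost 0.0000 [ 0.83  0.37 -0.79  0.8  -0.78  2.15] [500.  34. 121.]
120 45 cost 0.0000 [ 1.03  0.43 -0.81  0.84 -0.98  1.92] [489.  53. 154.]
150 32 cost 0.0000 [ 0.84  0.34 -0.86  1.2  -0.59  2.25] [556.  91. 121.]
150 45 cost 0.0000 [ 1.08  0.37 -1.03  1.37 -0.81  1.8 ] [537. 101. 154.]
180 32 cost 0.0000 [ 0.8   0.32 -0.92  1.75 -0.4   2.23] [576. 167. 121.]
180 45 cost 0.0038 [ 0.98  0.27 -1.07  1.84 -0.62  1.95] [555. 167. 154.]
210 32 cost 0.0066 [ 0.77  0.3  -0.8   1.32 -0.16 -3.1 ] [555. 244. 121.]
210 45 cost 0.0083 [ 0.67  0.26 -1.07 -3.16 -0.45  1.48] [537. 233. 154.]
240 32 cost 0.0000 [ 0.66  0.33 -0.89 -2.28 -0.27  1.06] [499. 300. 121.]
240 45 cost 0.0006 [ 0.54  0.33 -1.07 -2.48 -0.62  1.4 ] [488. 281. 154.]
270 32 cost 0.0000 [ 0.6   0.35 -0.83 -1.47 -0.45  0.77] [422. 320. 121.]
270 45 cost 0.0000 [ 0.4   0.4  -0.91 -1.7  -0.72  1.2 ] [422. 298. 154.]
300 32 cost 0.0000 [ 0.58  0.38 -0.75 -1.01 -0.68  0.82] [346. 299. 121.]
300 45 cost 0.0000 [ 0.38  0.47 -0.69 -1.08 -0.92  1.05] [357. 280. 154.]
330 32 cost 0.0000 [ 0.59  0.41 -0.68 -0.67 -0.87  0.99] [290. 242. 121.]
330 45 cost 0.0000 [ 0.44  0.53 -0.52 -0.69 -1.15  1.1 ] [309. 232. 154.]
```

Headings of roughly 30–60° (torch on the robot side of the watch, pointing outwards) lie almost in the arm's plane, with j5 about -1.4 and plenty of room. I undo the tilt first.

Emit:
servo_tool --motion '[{"travel": [0,0,0],"rot": [0,0.0125,0],"hand": 0.1},{"travel": [0,0,0],"rot": [0,0.0125,0],"hand": 0.1},{"travel": [0,0,0],"rot": [0,0.0125,0],"hand": 0.1},{"travel": [0,0,0],"rot": [0,0.0125,0],"hand": 0.1},{"travel": [0,0,0],"rot": [0,0.0125,0],"hand": 0.1},{"travel": [0,0,0],"rot": [0,0.0125,0],"hand": 0.1},{"travel": [0,0,0],"rot": [0,0.0125,0],"hand": 0.1},{"travel": [0,0,0],"rot": [0,0.0125,0],"hand": 0.1},{"travel": [0,0,0],"rot": [0,0.0125,0],"hand": 0.1},{"travel": [0,0,0],"rot": [0,0,0],"hand": 0.1}]'

```text
clock: 13.73
position: [564.4, 206.2, 314.6]
ee_rot: [-0.171, 0.985, -0.005, 0.029]
contact_force: [0.5, 0.7, -1.0]
gripper_width: 18.0
grasp_force: 59.1
```

```bash
cat > cur.py <<'E'
from h import *
import sys
s=sensors.read_state(); R=Ro.from_quat(s["ee_rot"]); 
delta([float(a) for a in sys.argv[1:4]],int(sys.argv[4]))
az=np.radians(float(sys.argv[5])); th=np.radians(float(sys.argv[6]))
h=np.array([np.cos(az),np.sin(az),0]); u=h*np.cos(th)-np.array([0,0,np.sin(th)]); y=np.array([h[1],-h[0],0]); G=np.c_[u,y,np.cross(u,y)]
print("heading",np.degrees(np.arctan2(*R.as_matrix()[[1,0],0])).round(1),"rotvec/360 in tool",(np.degrees((R.inv()*Ro.from_matrix(G)).as_rotvec())/360).round(4))
E
python3 cur.py 400 100 320 6 130 0
python3 - <<'E'
from kin import *
print(goal(np.radians(45),np.radians(45))[0])
E
```

```text
clk 13.73 pos [564.4 206.2 314.6] y [-0.337  0.941 -0.021] z [ 0.06  -0.001 -0.998] w 18.0 g 59.1 F [ 0.5  0.7 -1. ] j [ 0.64  0.27  0.03  0.04 -1.29 -1.87]
tool d [190.  -44.7 -15.1] per row [ 0.1267 -0.0298 -0.0101]
heading -160.2 rotvec/360 in tool [0.0025 0.0098 0.1936]
1 [0.    0.002]
-1 [2.535 0.518]
[330.56568542  72.93431458 153.72287143]
```

Emit:
servo_tool --motion '[{"travel": [0.127,-0.03,-0.01],"rot": [0.0005,0.002,0],"hand": 0.1},{"travel": [0.127,-0.03,-0.01],"rot": [0.0005,0.002,0],"hand": 0.1},{"travel": [0.127,-0.03,-0.01],"rot": [0.0005,0.002,0],"hand": 0.1},{"travel": [0.127,-0.03,-0.01],"rot": [0.0005,0.002,0],"hand": 0.1},{"travel": [0.127,-0.03,-0.01],"rot": [0.0005,0.002,0],"hand": 0.1},{"travel": [0.127,-0.03,-0.01],"rot": [0,0,0],"hand": 0.1}]'

```text
clock: 14.23
position: [396.0, 97.3, 326.4]
ee_rot: [-0.171, 0.985, -0.019, 0.001]
contact_force: [0.8, -0.1, -1.2]
gripper_width: 18.3
grasp_force: 59.1
```

Emit:
servo_tool --motion '[{"travel": [0,0,0],"rot": [0,0,-0.019],"hand": 0.1},{"travel": [0,0,0],"rot": [0,0,-0.019],"hand": 0.1},{"travel": [0,0,0],"rot": [0,0,-0.019],"hand": 0.1},{"travel": [0,0,0],"rot": [0,0,-0.019],"hand": 0.1},{"travel": [0,0,0],"rot": [0,0,-0.019],"hand": 0.1},{"travel": [0,0,0],"rot": [0,0,-0.019],"hand": 0.1},{"travel": [0,0,0],"rot": [0,0,-0.019],"hand": 0.1},{"travel": [0,0,0],"rot": [0,0,-0.019],"hand": 0.1},{"travel": [0,0,0],"rot": [0,0,-0.019],"hand": 0.1},{"travel": [0,0,0],"rot": [0,0,-0.019],"hand": 0.1}]'

```text
clock: 15.07
position: [397.0, 98.0, 326.7]
ee_rot: [-0.697, 0.717, -0.016, -0.009]
contact_force: [-0.4, -0.0, -1.5]
gripper_width: 17.9
grasp_force: 59.1
```

Emit:
servo_tool --motion '[{"travel": [0,0,0],"rot": [0,0,-0.019],"hand": 0.1},{"travel": [0,0,0],"rot": [0,0,-0.019],"hand": 0.1},{"travel": [0,0,0],"rot": [0,0,-0.019],"hand": 0.1},{"travel": [0,0,0],"rot": [0,0,-0.019],"hand": 0.1},{"travel": [0,0,0],"rot": [0,0,-0.019],"hand": 0.1},{"travel": [0,0,0],"rot": [0,0,-0.019],"hand": 0.1},{"travel": [0,0,0],"rot": [0,0,-0.019],"hand": 0.1},{"travel": [0,0,0],"rot": [0,0,-0.019],"hand": 0.1},{"travel": [0,0,0],"rot": [0,0,-0.019],"hand": 0.1},{"travel": [0,0,0],"rot": [0,0,-0.019],"hand": 0.1}]'

```text
clock: 15.9
position: [397.0, 98.0, 326.7]
ee_rot: [0.979, -0.201, 0.008, 0.017]
contact_force: [-0.5, -0.6, -1.2]
gripper_width: 18.1
grasp_force: 59.1
```

Emit:
servo_tool --motion '[{"travel": [0,0,0],"rot": [0,0,-0.019],"hand": 0.1},{"travel": [0,0,0],"rot": [0,0,-0.019],"hand": 0.1},{"travel": [0,0,0],"rot": [0,0,-0.019],"hand": 0.1},{"travel": [0,0,0],"rot": [0,0,-0.019],"hand": 0.1},{"travel": [0,0,0],"rot": [0,0,-0.019],"hand": 0.1},{"travel": [0,0,0],"rot": [0,0,-0.019],"hand": 0.1},{"travel": [0,0,0],"rot": [0,0,-0.019],"hand": 0.1},{"travel": [0,0,0],"rot": [0,0,-0.019],"hand": 0.1},{"travel": [0,0,0],"rot": [0,0,-0.019],"hand": 0.1},{"travel": [0,0,0],"rot": [0,0,-0.019],"hand": 0.1}]'

```text
clock: 16.73
position: [397.0, 97.9, 326.7]
ee_rot: [0.923, 0.384, -0.003, 0.019]
contact_force: [-0.0, 0.6, -1.7]
gripper_width: 17.8
grasp_force: 59.1
```

```bash
python3 cur.py 330.6 72.9 320 3 45 45
```

```text
clk 16.73 pos [397.   97.9 326.7] y [ 0.71  -0.704  0.032] z [ 0.01  -0.036 -0.999] w 17.8 g 59.1 F [-0.   0.6 -1.7] j [ 0.67 -0.06 -0.31  0.04 -1.33  1.68]
tool d [-64.4 -29.7   7. ] per row [-0.0859 -0.0396  0.0093]
heading 45.2 rotvec/360 in tool [ 0.0051 -0.122  -0.0015]
```

Emit:
servo_tool --motion '[{"travel": [0,0,0],"rot": [0.0005,-0.0122,0],"hand": 0.1},{"travel": [0,0,0],"rot": [0.0005,-0.0122,0],"hand": 0.1},{"travel": [0,0,0],"rot": [0.0005,-0.0122,0],"hand": 0.1},{"travel": [0,0,0],"rot": [0.0005,-0.0122,0],"hand": 0.1},{"travel": [0,0,0],"rot": [0.0005,-0.0122,0],"hand": 0.1},{"travel": [0,0,0],"rot": [0.0005,-0.0122,0],"hand": 0.1},{"travel": [0,0,0],"rot": [0.0005,-0.0122,0],"hand": 0.1},{"travel": [0,0,0],"rot": [0.0005,-0.0122,0],"hand": 0.1},{"travel": [0,0,0],"rot": [0.0005,-0.0122,0],"hand": 0.1},{"travel": [0,0,0],"rot": [0.0005,-0.0122,0],"hand": 0.1}]'

```text
clock: 17.57
position: [397.5, 98.2, 326.5]
ee_rot: [0.856, 0.346, -0.355, 0.146]
contact_force: [0.8, -0.8, -1.7]
gripper_width: 18.1
grasp_force: 59.2
```

```bash
python3 cur.py 330.6 72.9 200 6 45 45
```

```text
clk 17.57 pos [397.5  98.2 326.5] y [ 0.697 -0.717  0.004] z [-0.507 -0.495 -0.706] w 18.1 g 59.2 F [ 0.8 -0.8 -1.7] j [ 0.69  0.34 -0.07  0.06 -1.95  1.65]
tool d [ 43.2 -28.9 135.7] per row [ 0.0288 -0.0193  0.0904]
heading 43.9 rotvec/360 in tool [-0.0013  0.0003 -0.0021]
```

Emit:
servo_tool --motion '[{"travel": [0.029,-0.019,0.09],"rot": [0,0,0],"hand": 0.1},{"travel": [0.029,-0.019,0.09],"rot": [0,0,0],"hand": 0.1},{"travel": [0.029,-0.019,0.09],"rot": [0,0,0],"hand": 0.1},{"travel": [0.029,-0.019,0.09],"rot": [0,0,0],"hand": 0.1},{"travel": [0.029,-0.019,0.09],"rot": [0,0,0],"hand": 0.1},{"travel": [0.029,-0.019,0.09],"rot": [0,0,0],"hand": 0.1},{"travel": [0,0,0],"rot": [0,0,0],"hand": 0.1},{"travel": [0,0,0],"rot": [0,0,0],"hand": 0.1}]'

```text
clock: 18.23
position: [332.0, 71.7, 200.7]
ee_rot: [0.856, 0.346, -0.354, 0.147]
contact_force: [0.7, -0.1, -0.4]
gripper_width: 18.1
grasp_force: 59.2
```

```bash
python3 cur.py 330.6 72.9 153.7 3 45 45; python3 look.py
```

```text
clk 18.23 pos [332.   71.7 200.7] y [ 0.697 -0.717  0.007] z [-0.505 -0.497 -0.706] w 18.1 g 59.2 F [ 0.7 -0.1 -0.4] j [ 0.73  0.35 -0.4   0.03 -1.62  1.59]
tool d [33.2 -2.2 33.3] per row [ 0.0442 -0.0029  0.0444]
heading 43.8 rotvec/360 in tool [-0.0009  0.0003 -0.0024]
x [ 0.51   0.488 -0.708] slope 45.1
clk 18.23 pos [332.   71.7 200.7] y [ 0.697 -0.717  0.007] z [-0.505 -0.497 -0.706] w 18.1 g 59.2 F [ 0.7 -0.1 -0.4] j [ 0.73  0.35 -0.4   0.03 -1.62  1.59]
tool d [ 212.1   44.9 -145.8] per row [ 0.1697  0.0359 -0.1167]
24 y [-9.5  9.4] ztop -24.1
32 y [-9.5  9.3] ztop -23.7
48 y [-12.3  12.3] ztop -27.2
56 y [-12.2  11.9] ztop -27.1
64 y [-12.3  11.9] ztop -27.2
xmax 68.6
```

View pics/w5.png

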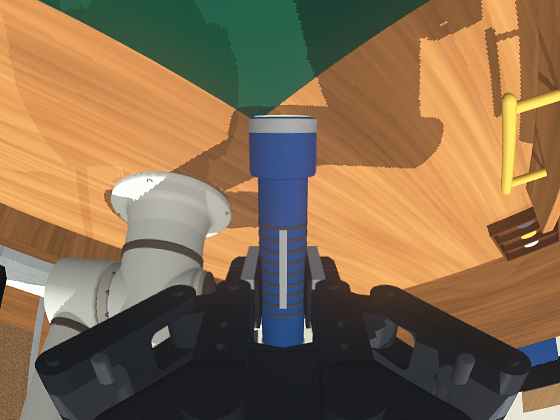

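The wrist view shows the torch still straight in the grip (lens end at (283,122)); the watch lies beyond the picture's top edge. Now the final shift.

```bash
cat > fin.py <<'E'
from h import *
s=sensors.read_state(); R=Ro.from_quat(s["ee_rot"]); dial=np.array([423.2,166.5,42])
print("dial in lens frame",(R.inv().apply(dial-s["position"])-[68.7,0,-14]).round(1),"lens",(s["position"]+R.apply([68.7,0,-14])).round(1),"vel",np.abs(s["joint_vel"]).max().round(4))
x=R.as_matrix()[:,0]; t=dial-103*x-R.apply([68.7,0,-14]); delta(t,4)
E
python3 fin.py
```

```text
dial in lens frame [136.1  -6.2  34.5] lens [375.3 112.6 162.6] vel 0.0271
clk 18.28 pos [333.1  72.1 201.2] y [ 0.697 -0.717  0.008] z [-0.503 -0.496 -0.708] w 17.8 g 59.2 F [ 1.   0.7 -0.8] j [ 0.73  0.34 -0.39  0.03 -1.62  1.59]
tool d [33.1 -6.2 34.5] per row [ 0.0331 -0.0062  0.0345]
```

Emit:
servo_tool --motion '[{"travel": [0.033,-0.006,0.0345],"rot": [0,0,0],"hand": 0.1},{"travel": [0.033,-0.006,0.0345],"rot": [0,0,0],"hand": 0.1},{"travel": [0.033,-0.006,0.0345],"rot": [0,0,0],"hand": 0.1},{"travel": [0.033,-0.006,0.0345],"rot": [0,0,0],"hand": 0.1},{"travel": [0,0,0],"rot": [0,0,0],"hand": 0.1},{"travel": [0,0,0],"rot": [0,0,0],"hand": 0.1},{"travel": [0,0,0],"rot": [0,0,0],"hand": 0.1},{"travel": [0,0,0],"rot": [0,0,0],"hand": 0.1}]'

```text
clock: 18.95
position: [328.5, 74.7, 153.6]
ee_rot: [0.857, 0.346, -0.353, 0.147]
contact_force: [0.2, -0.3, -1.4]
gripper_width: 17.7
grasp_force: 59.2
```

```bash
python3 fin.py
python3 - <<'E'
from h import *
def find(n,im,lo,hi,box,tgt):
    h=cv2.cvtColor(im,cv2.COLOR_RGB2HSV)
    return h
for n in ("scene","top"):
    im,d=get_image(n); P=pts(n,d); h=cv2.cvtColor(im,cv2.COLOR_RGB2HSV)
    w=(h[...,1]<70)&(h[...,2]>120)&(np.hypot(P[...,0]-423,P[...,1]-166)<30)&(P[...,2]<60)&(P[...,2]>20)
    b=(h[...,0]>100)&(h[...,0]<125)&(h[...,1]>110)&(h[...,2]>40)&(P[...,2]>70)&(np.hypot(P[...,0]-370,P[...,1]-110)<110)
    for k,m in (("watch",w),("torch",b)):
        print(n,k,m.sum(),P[m].mean(0).round(1) if m.sum() else "", np.argwhere(m).mean(0)[::-1].round(1) if m.sum() else "")
        if k=="torch" and m.sum()>20: print("   ends",P[m][P[m][:,2].argmin()].round(1),P[m][P[m][:,2].argmax()].round(1))
    if n=="top":
        x0=h; br=(h[...,0]>22)&(h[...,0]<36)&(h[...,1]>150)&(P[...,2]>100)&(P[...,2]<125)&(P[...,1]<40)&(P[...,1]>-200)
        print("handle",P[br].mean(0).round(1) if br.sum() else "")
E
```

```text
dial in lens frame [103.5  -0.9  -0.3] lens [370.7 115.2 114.9] vel 0.0095
clk 18.95 pos [328.5  74.7 153.6] y [ 0.696 -0.718  0.009] z [-0.503 -0.496 -0.708] w 17.7 g 59.2 F [ 0.2 -0.3 -1.4] j [ 0.74  0.41 -0.45  0.03 -1.5   1.58]
tool d [ 0.5 -0.9 -0.3] per row [ 0.0005 -0.0009 -0.0003]
scene watch 133 [424.9 163.5  43.3] [234.7 171.8]
scene torch 161 [355.3  90.4 150.5] [195.6 147.2]
   ends [369.   99.7 116.9] [329.9  64.4 197.1]
top watch 0  
top torch 133 [340.8  83.8 219. ] [287.1 332.4]
   ends [351.7 109.9 140.8] [ 422.2   85.7 1040.6]
handle [480.3 -61.3 116.4]
```

The torch aims at the dial within about 1 mm from 103 mm, at a slope of 45°. The watch hasn't moved. I let it settle, then hand in.

Emit:
servo_tool --motion '[{"travel": [0,0,0],"rot": [0,0,0],"hand": 0.1},{"travel": [0,0,0],"rot": [0,0,0],"hand": 0.1},{"travel": [0,0,0],"rot": [0,0,0],"hand": 0.1},{"travel": [0,0,0],"rot": [0,0,0],"hand": 0.1},{"travel": [0,0,0],"rot": [0,0,0],"hand": 0.1},{"travel": [0,0,0],"rot": [0,0,0],"hand": 0.1}]'

```text
clock: 19.55
position: [327.7, 74.1, 152.8]
ee_rot: [0.856, 0.345, -0.354, 0.148]
contact_force: [0.1, 0.3, -1.2]
gripper_width: 18.1
grasp_force: 59.2
```

```bash
python3 fin.py; python3 -c "
from bench import job_done; print(job_done())"
```

```text
dial in lens frame [103.6  -0.8  -2. ] lens [369.8 114.5 114. ] vel 0.001
clk 19.55 pos [327.7  74.1 152.8] y [ 0.696 -0.718  0.009] z [-0.504 -0.498 -0.706] w 18.1 g 59.2 F [ 0.1  0.3 -1.2] j [ 0.74  0.41 -0.45  0.03 -1.5   1.58]
tool d [ 0.6 -0.8 -2. ] per row [ 0.0006 -0.0008 -0.002 ]
the job is handed in; nothing more can be done
None
```

I handed the job in at 19.6 s with the top drawer pulled about 160 mm open and the torch held still, sloping about 45° lens down at the dial from about 104 mm, about 2 mm off its axis by my measurements; the hand-in returned no verdict.

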